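Slide the valve spacer along the rail into the corner pocket and start the cycle

TASK

On the aluminium locating plate, push the flat brass spacer disc up against the long steel rail, then slide it along the rail, keeping it against the rail all the way, into the pocket in the corner until it sits snug against both the rail and the end stop. Only then press the mushroom button on the steel control box fully down and let it come back up. Push and press with the fingertips only, never pick the spacer up, and leave the other parts on the bench where they are.

Things in the scene. Friction and masses are not known exactly. Their poses are not given: they have to be found in the camera images.
- fixture: Fixed aluminium locating plate on the bench, 170 (its x) by 260 (y) by 10 mm thick; origin at the centre of its underside, z up. On its deck (10 mm up) stand dark steel bars 14 mm tall: a long rail along the whole +x edge, inner face at x = +60 mm; at the +y end an end stop, inner face at y = +112 mm, from x = 0 to the rail; and the short lip of the corner pocket.
- pocket (a point): Where the spacer's origin is when it is home in the corner pocket, touching rail and stop: plate x +38, y +90 mm, on the deck. Axes: x towards the rail, y along it towards the stop, z up. The lip, 10 mm thick and parallel to the rail, has its inner face at plate x = +10 mm (50 mm from the rail) and runs from y = +88 mm to the stop; the pocket is open towards -y.
- spacer: Plain brass spacer disc, 44 mm diameter, 16 mm thick, about 0.2 kg, with a small dark centre mark, lying loose and flat on the plate's deck away from the rail, at the end far from the pocket. Origin at the centre of its underside. It slides and rolls freely on its underside and along the rail.
- control_box: Fixed steel control box, 100 by 90 mm and 65 mm tall, to the left or right of the plate; origin at the centre of its underside. The mushroom button is in the middle of its top.
- button_top (a point): Middle of the top of the red mushroom button (head 40 mm across), 93 mm above the bench when up. It is pressed straight down.
- start_button (a joint): Travel of the mushroom button in m: 0 up, 0.006 fully down. Spring-loaded: it begins to move at about 1.5 N, is fully down at about 5.6 N, and comes back when let go.
- adaptor: Bystander: upright stepped brass fill adaptor, 28 mm diameter, 42 mm tall, standing loose on the plate's deck on the other side of the lip from the rail. Origin at the centre of its underside.
- lever_grip: Bystander: steel lever grip, 125 mm long (its y), 30 mm wide, 14 mm tall, loose on the bench beyond the rail. Origin at the centre of its underside.
- check_valve: Bystander: squat chrome check valve, 42 mm diameter, 36 mm tall, standing loose beyond the control box (+x side). Origin at the centre of its underside.
- nozzle: Bystander: black plastic discharge nozzle, a cone 44 mm wide at the foot, 72 mm tall, standing loose beyond the grey parts tray (+x side). Origin at the centre of its underside.
- tray: Bystander: fixed grey plastic parts tray, 110 by 90 mm, 30 mm tall, on the opposite side of the plate from the control box. Origin at the centre of its underside.
- gauge: Bystander: round pressure gauge lying face up, 50 mm diameter, 17 mm tall, with a brass stem, loose on the bench between robot and plate. Origin at the centre of its underside.
- dust_cap: Bystander: black plastic dust cap, 38 mm diameter, 27 mm tall, loose on the bench between robot and plate. Origin at the centre of its underside.
Things that resemble listed ones, but are neither listed nor needed, are in the scene too. Leave any purple look-alike of the spacer alone.

How it is judged:
By the outcome, as a careful person would: the job done as asked, in the order asked, and still so for the second after the job is handed in, with the robot touching nothing.
It also fails if it takes over 51 s, if anything falls off the work surface, if the arm or the gripper's body presses on something with over 40 N, if the wrist force passes 120 N, or if a joint passes its speed limit or range.

ROBOT

A 6-joint arm with a two-finger parallel gripper is mounted at the origin on the work surface. World frame = base frame: x ahead of the robot, y to its left, z up, the work surface at z = 0. Lengths are in mm, angles in rad, forces in N, time in s.
With the tool pointing down it reaches from about 275 to 1000 mm from the base axis. Payload 8.4 kg.
Tool frame: the origin (TCP) lies midway between the tips of the shut fingers; the grasp point (between the pads) lies 19 mm behind it; z points along the fingers, y is the line along which they close (so a half turn about z gives the same grasp; the last joint's range is limited). The gripper opens to 85 mm and grips with 20 to 120 N. Pads are 22 mm wide; open, the fingers measure 114 mm over their backs; the gripper's body (76 mm by 85 mm) begins 54 mm behind the grasp point. The pads swing forward as they close: fully open they stand 13 mm farther back than shut.
Start: joints at [1.155, 0.353, 1.633, -0, 1.155, -0.002], TCP at [251.306, 572.253, 231.281] pointing down, gripper open.
Joint ranges: [-2.63, 2.63], [-0.92, 2.1], [0.06, 2.66], [-1.3, 4.44], [0, 2.69], [-3.02, 3.02]. Speed limits (rad/s): [2.22, 2.22, 2.79, 3.14, 3.14, 3.14].

INTERFACE

Orientations are given as [roll, pitch, yaw] about the fixed x, y, z axes, in that order (R = Rz(yaw) Ry(pitch) Rx(roll)).
In Python, from rig import r gives the robot as it stands.
- The arm moves only by the shell command python3 -m inch 'ROWS' [OPENING] [FORCE]. ROWS is JSON, a list that holds one entry, the list of rows, each a list of 6 numbers: the shift along the tool's x, y, z scaled (see below), then the turn, a rotation vector about the tool's x, y, z scaled (see below). In form: [[[tx, ty, tz, wx, wy, wz], ...]]. A call has 1 to 8 rows; each row is the pose to reach, as a shift and turn from the pose commanded when the call began, along the tool's axes at that moment, turning the shorter way round; what a row does not reach only later rows make up. The controller multiplies each number of a shift by 20 cm and each number of a turn by pi rad. A row lasts 1/12 s, in which the tool goes at most 41.7 mm and 7.16 degrees, less where a joint would pass 70% of its speed; a pose out of reach is approached as far as the arm can. A call with a number of a shift or a turn outside -1 to 1 is refused whole. A call with a gripper value outside its range is refused whole. OPENING is the gripper's target within -1 to 1 (fully open at 1, half-way at 0, shut at -1), set as the call begins (- or left out, the last holds). The fingers move at their own pace and stop on an object; FORCE is the grip in N (left out, the last holds). Time passes only in rows, so rows that repeat a pose let the fingers close. It gives the time, the measured TCP pose, the force, the opening and the grip force at its end, in the units of the state.
- r.sense(): the state, without advancing time (a new reading comes with each control period).
- r.grab_frame(name): name is "scene" or "top" or "wrist"; returns the picture (400x640x3 uint8, red, green, blue); there is no depth.
- r.camera_info(name): a dict with "K" (3x3 intrinsics, pixels), "rvec" (rotation vector, rad) and "tvec" (3), from world to camera coordinates, as OpenCV has them; the wrist camera has in their place "mount" (4x4, takes a point from camera to tool coordinates, whose origin is the TCP and whose axes are the flange's). Camera axes: x right, y down, z forward; pixel columns grow to the right and rows downward; lengths in mm; the calibration is good to about 2 mm. A picture is of the moment at which its call begins: read the wrist's pose just before it. camera_info takes no time and is no camera call.
- r.sign_off(): hands the job in; it is judged then, once.
The state is a dict: "clock": time; "qpos": joint angles; "qvel": joint speeds; "joint_efforts": joint torques, N m; "eef_pos": TCP position; "tcp_rot": TCP orientation; "contact_force": force on the tool from outside, world axes, zero at the start; "wrist_torque": the same for the moment, N m; "opening": opening from 0.0 (shut) to 1.0 (fully open); "grasp_force": force on a finger pad.
Only numpy, scipy, OpenCV 4.12 (cv2) and the standard library are available. Lean on these libraries where they do the work, as an engineer would, in place of code of your own. Each camera call takes 0.05 s, during which the arm holds its last target. There are 200 camera calls.

## Working session

There is one attempt and no reset: what is moved stays moved. The work goes in short steps, Python scripts to look and compute and a shell command to move; the robot and the scene stay as the last step left them, time stands still between calls to the robot, and variables do not carry over. Pictures are saved under pics/ and viewed, at most 14 in all, crops included, and the job is handed in when it is done.

```bash
mkdir -p pics; ls; python3 - <<'E'
from rig import r
import cv2
for n in ("top","scene"):
    im=r.grab_frame(n); cv2.imwrite(f"pics/{n}0.png",im[:,:,::-1]); print(n,r.camera_info(n))
print(r.sense()); print(r.camera_info("wrist"))
E
```

```text
pics
top {'K': array([[411.56693127,   0.        , 321.2874832 ],
       [  0.        , 411.56693127, 201.63872014],
       [  0.        ,   0.        ,   1.        ]]), 'rvec': array([ 2.13946154, -2.15411036,  0.11698351]), 'tvec': array([  -2.99492462,  605.44254102, 1211.60951206])}
scene {'K': array([[479.89391012,   0.        , 318.65202888],
       [  0.        , 479.89391012, 198.59613831],
       [  0.        ,   0.        ,   1.        ]]), 'rvec': array([ 0.70247236,  2.59130137, -1.1426052 ]), 'tvec': array([ 519.86478706, -111.14616597, 1396.09565942])}
{'clock': 0.1, 'qpos': array([ 1.15459546e+00,  3.53589422e-01,  1.63407489e+00, -7.70807545e-06,
        1.15521111e+00, -2.41354119e-03]), 'qvel': array([-2.00591939e-04, -6.72822647e-04, -1.72312995e-03,  2.69052855e-05,
        1.33224367e-04, -4.82883088e-04]), 'joint_efforts': array([ 9.31230315e-04, -6.06355762e+01, -3.42821431e+01,  1.06947962e-04,
        3.94040690e-03,  3.71619740e-05]), 'eef_pos': array([251.13162709, 571.84518357, 230.62370859]), 'tcp_rot': array([-3.14030987e+00,  3.95192657e-06,  2.72780844e+00]), 'contact_force': array([ 0.42941122, -0.13038307,  0.57828334]), 'wrist_torque': array([-0.00149976,  0.01767353, -0.02560521]), 'grasp_force': 0.0, 'opening': 1.0004125715625296}
{'K': array([[295.87525068,   0.        , 319.32770159],
       [  0.        , 295.87525068, 199.77695335],
       [  0.        ,   0.        ,   1.        ]]), 'mount': array([[ 2.25135410e-04, -9.63902120e-01, -2.66256742e-01,
         6.78492197e+01],
       [ 9.99999940e-01,  2.87021589e-04, -1.93517434e-04,
         4.84711778e-01],
       [ 2.62953298e-04, -2.66256682e-01,  9.63902127e-01,
        -1.42180454e+02],
       [ 0.00000000e+00,  0.00000000e+00,  0.00000000e+00,
         1.00000000e+00]])}
```

View pics/top0.png

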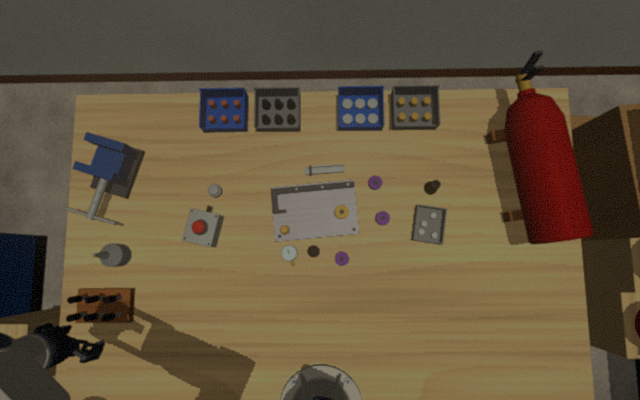

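View pics/scene0.png

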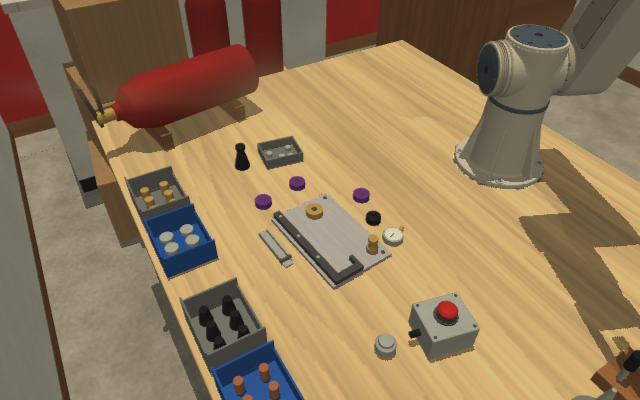

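The top picture shows the plate around (315,211) with the rail on the far side (row ~187). The pocket is at the left (~283,200), the spacer at (341,212) and the button at (199,227). I'll enlarge it to read positions.

```bash
python3 - <<'E'
import cv2
im=cv2.imread("pics/top0.png")[170:270,180:380]
cv2.imwrite("pics/crop.png",cv2.resize(im,None,fx=4,fy=4,interpolation=cv2.INTER_CUBIC))
E
```

```text
(no output)
```

View pics/crop.png

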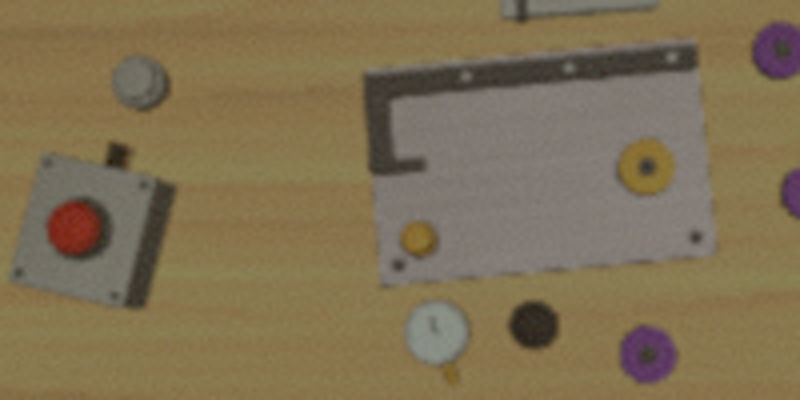

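The crop shows:
- Plate corners: (381,286), (716,252), (697,42) and (365,72).
- Spacer mark at (647,167) and red button at (75,228).
- Adaptor at (419,238), lip at (375–425,165).

```bash
cat > h.py <<'E'
import numpy as np, cv2
from rig import r
from scipy.spatial.transform import Rotation as R
def ray(name,uv,z,s=None):
    c=r.camera_info(name); d=np.linalg.inv(c["K"])@[uv[0],uv[1],1]
    if name=="wrist":
        Rt=R.from_euler("xyz",s["tcp_rot"]).as_matrix(); M=c["mount"]
        o=Rt@M[:3,3]+s["eef_pos"]; d=Rt@M[:3,:3]@d
    else:
        A=cv2.Rodrigues(c["rvec"])[0]; o=-A.T@c["tvec"]; d=A.T@d
    return o+d*(z-o[2])/d[2]
def fit(corners): # dict of (plate xy)->(world xy)
    P=np.array([k for k in corners],float); W=np.array([corners[k][:2] for k in corners])
    pc,wc=P.mean(0),W.mean(0); p=P-pc; w=W-wc
    a=np.arctan2((p[:,0]*w[:,1]-p[:,1]*w[:,0]).sum(),(p*w).sum())
    Q=np.array([[np.cos(a),-np.sin(a)],[np.sin(a),np.cos(a)]])
    t=wc-Q@pc; return a,Q,t,(P@Q.T+t-W)
def delta(target,yaw=None):
    "shift in tool axes /200 from the measured pose"
    s=r.sense(); T=R.from_euler("xyz",s["tcp_rot"])
    return T.inv().apply(np.array(target)-s["eef_pos"])/200
E
python3 - <<'E'
from h import *
np.set_printoptions(precision=1,suppress=True)
w=lambda u,v,z: ray("top",((u+.5)/4-.5+180,(v+.5)/4-.5+170),z)
C={(-85,130):w(381,286,10),(-85,-130):w(716,252,10),(85,-130):w(697,42,24),(85,130):w(365,72,24)}
a,Q,t,e=fit(C); print(a,t); print(e)
s=w(647,167,26)[:2]; print("spacer",s,Q.T@(s-t)); print("pocket",Q@[38,90]+t)
print("button",w(75,228,93),"adaptor",Q.T@(w(419,238,52)[:2]-t), w(419,238,52), "valve",w(138,80,36))
E
```

```text
0.08489051044731151 [581.4  14.3]
[[-2.1 -0.3]
 [-4.4 -1.7]
 [ 3.6 -0.1]
 [ 2.8  2.1]]
spacer [576.5 -68.1] [-11.9 -81.7]
pocket [611.6 107.2]
button [528.3 348.6  93. ] adaptor [-51.8  93.7] [521.9 103.3  52. ] valve [645.6 321.8  36. ]
```

```bash
python3 -m inch '[[[-0.12,-0.11,0,0,0,0.038],[-0.25,-0.23,0,0,0,0.076],[-0.38,-0.36,0,0,0,0.114],[-0.52,-0.48,0,0,0,0.152],[-0.66,-0.61,0,0,0,0.19],[-0.8,-0.74,0,0,0,0.228],[-0.92,-0.86,0,0,0,0.266],[-1,-0.93,0,0,0,0.304]]]' -1
python3 - <<'E'
from h import *
np.set_printoptions(precision=3,suppress=True)
a=.0849;Q=np.array([[np.cos(a),-np.sin(a)],[np.sin(a),np.cos(a)]]);t=np.array([581.4,14.3])
p=Q@[-58,-82]+t; print(p,delta([*p,100]),(r.sense()["tcp_rot"][2]-.085)/np.pi)
E
```

```text
clock: 0.77
eef_pos: [359.8, 318.5, 231.0]
tcp_rot: [-3.141, 0.001, 1.766]
contact_force: [0.1, 1.0, -0.2]
opening: -0.003
grasp_force: 0.0
[530.562 -72.323] [-2.082  0.459  0.657] 0.5350871508824985
```

```bash
python3 -m inch '[[[-0.12,0.03,0,0,0,0.035],[-0.25,0.06,0,0,0,0.07],[-0.38,0.09,0,0,0,0.105],[-0.52,0.12,0,0,0,0.14],[-0.66,0.15,0,0,0,0.175],[-0.8,0.18,0,0,0,0.21],[-0.92,0.2,0,0,0,0.245],[-1,0.22,0,0,0,0.28]]]'
python3 - <<'E'
from h import *
np.set_printoptions(precision=3,suppress=True)
a=.0849;Q=np.array([[np.cos(a),-np.sin(a)],[np.sin(a),np.cos(a)]]);t=np.array([581.4,14.3])
p=Q@[-58,-82]+t; print(p,delta([*p,100]),(r.sense()["tcp_rot"][2]-.085)/np.pi)
E
```

```text
clock: 1.43
eef_pos: [443.1, 132.4, 231.1]
tcp_rot: [3.142, 0.001, 0.887]
contact_force: [0.4, 0.0, 0.7]
opening: 0.001
grasp_force: 0.0
[530.562 -72.323] [-0.516  0.986  0.656] 0.25520454367808826
```

```bash
python3 -m inch '[[[-0.08,0.16,0.08,0,0,0.036],[-0.16,0.32,0.16,0,0,0.073],[-0.25,0.48,0.24,0,0,0.11],[-0.34,0.65,0.32,0,0,0.147],[-0.42,0.8,0.4,0,0,0.184],[-0.48,0.92,0.46,0,0,0.22],[-0.515,0.985,0.5,0,0,0.255],[-0.515,0.985,0.5,0,0,0.255]]]'
python3 - <<'E'
from h import *
s=r.sense(); np.save("s1.npy",s,allow_pickle=True); cv2.imwrite("pics/w1.png",r.grab_frame("wrist")[:,:,::-1]); print(s["eef_pos"],s["tcp_rot"],r.sense()["eef_pos"])
E
```

```text
clock: 2.1
eef_pos: [531.7, -71.8, 129.3]
tcp_rot: [3.142, 0.002, 0.084]
contact_force: [-1.1, 0.9, 0.6]
opening: 0.004
grasp_force: 0.0
[531.67040102 -71.82336589 129.32224342] [3.14155796e+00 2.26734202e-03 8.37842861e-02] [531.17462683 -70.40604291 130.09510706]
```

View pics/w1.png

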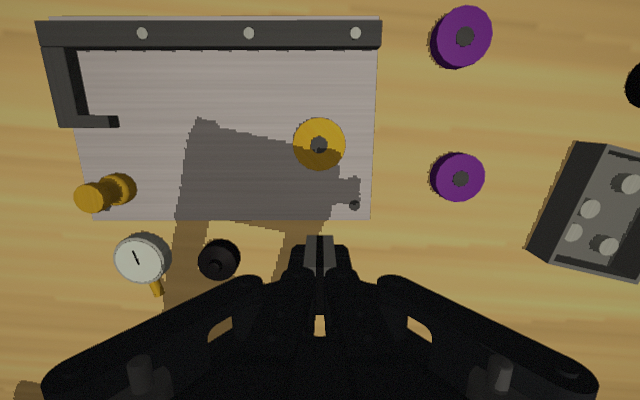

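The wrist picture shows the spacer mark at (319,144), rail top corners at (36,21) and (382,20), its inner edge running to (380,48), and the plate's near corners at (93,219) and (370,219).

```bash
python3 - <<'E'
from h import *
np.set_printoptions(precision=4,suppress=True)
s=np.load("s1.npy",allow_pickle=True).item()
w=lambda u,v,z: ray("wrist",(u,v),z,s)
C={(-85,130):w(93,219,10),(-85,-130):w(370,219,10),(85,-130):w(382,20,24),(85,130):w(36,21,24),(60,-130):w(380,48,24),(60,112):w(77,50,24)}
a,Q,t,e=fit(C); print(a,t); print(e)
sp=w(319,144,26)[:2]; print("spacer",sp,Q.T@(sp-t)); print("tcp",Q.T@(s["eef_pos"][:2]-t))
print(delta([*s["eef_pos"][:2],16]))
E
```

```text
0.08362977204132967 [581.3992  13.9098]
[[-4.1841 -0.9259]
 [-4.1344 -2.3186]
 [ 4.8548 -2.4358]
 [ 5.3766  0.7018]
 [-1.2093 -3.3846]
 [-0.7036  8.3631]]
spacer [577.8949 -67.0794] [-10.2573 -80.4134]
tcp [-56.7165 -81.2795]
[0.0031 0.0076 0.5705]
```

```bash
python3 -m inch '[[[0,0.005,0.08,0,0,0],[0,0.005,0.18,0,0,0],[0,0.005,0.28,0,0,0],[0,0.005,0.38,0,0,0],[0,0.005,0.47,0,0,0],[0,0.005,0.53,0,0,0],[0,0.005,0.565,0,0,0],[0,0.005,0.565,0,0,0]]]'
python3 -m inch '[[[0.025,0,0,0,0,0],[0.05,0,0,0,0,0],[0.075,0,0,0,0,0],[0.1,0,0,0,0,0],[0.125,0,0,0,0,0],[0.15,0,0,0,0,0],[0.175,0,0,0,0,0],[0.2,0,0,0,0,0]]]'
```

```text
clock: 2.82
eef_pos: [531.0, -69.6, 17.5]
tcp_rot: [-3.141, 0.002, 0.094]
contact_force: [0.2, -0.3, -0.2]
opening: -0.001
grasp_force: 0.0
clock: 3.48
eef_pos: [572.0, -66.6, 18.3]
tcp_rot: [-3.142, 0.0, 0.092]
contact_force: [-4.4, -0.2, 2.6]
opening: 0.0
grasp_force: 1.7
```

```bash
python3 -m inch '[[[0.015,0,0.005,0,0,0],[0.03,0,0.005,0,0,0],[0.045,0,0.005,0,0,0],[0.06,0,0.005,0,0,0],[0.07,0,0.005,0,0,0],[0.07,0,0.005,0,0,0]]]'
python3 - <<'E'
from h import *
s=r.sense(); np.save("s2.npy",s,allow_pickle=True); cv2.imwrite("pics/w2.png",r.grab_frame("wrist")[:,:,::-1]); print(s["eef_pos"],r.sense()["contact_force"])
E
```

```text
clock: 3.98
eef_pos: [586.6, -65.3, 17.3]
tcp_rot: [3.141, -0.001, 0.092]
contact_force: [0.2, 0.9, 0.3]
opening: 0.002
grasp_force: 0.0
[586.5776562  -65.34900491  17.29535564] [ 0.35791048 -0.20658725 -0.619875  ]
```

View pics/w2.png

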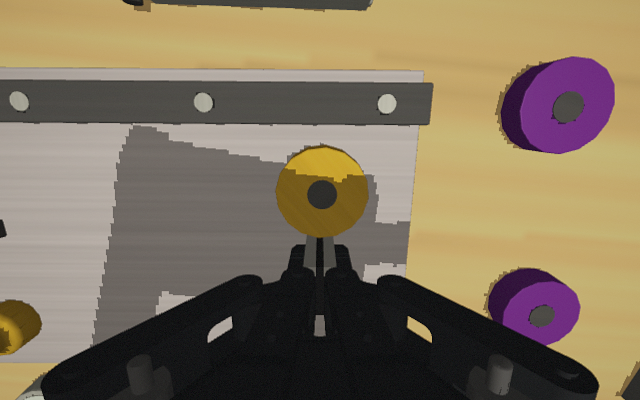

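The spacer's centre is at (322,194), centred on the fingers. Its far edge is at row 146 and the rail's top inner edge at row 124.

```bash
python3 - <<'E'
from h import *
np.set_printoptions(precision=2,suppress=True)
s=np.load("s2.npy",allow_pickle=True).item()
w=lambda u,v,z: ray("wrist",(u,v),z,s)[:2]
c=w(322,194,26); r1=w(420,124.5,24); r0=w(0,122.5,24); d=(r1-r0)/np.linalg.norm(r1-r0); n=np.array([-d[1],d[0]]); 
print("c",c,"edge",w(322,146,26),"bottom right corner?",r0,r1,"rail ang",np.arctan2(-d[1],-d[0])-np.pi/2,"dist",(r0-c)@n,"tcp->c",c-s["eef_pos"][:2])
e=w(428,124.5,24); print("rail end",e, "outer", w(432,83,24))
E
```

```text
c [619.52 -62.93] edge [641.5  -60.84] bottom right corner? [638.43  82.17] [ 654.72 -103.33] rail ang 0.08759734899661176 dist 31.530657662248476 tcp->c [32.95  2.42]
rail end [ 655.05 -106.87] outer [ 672.23 -105.32]
```

```bash
python3 -m inch '[[[0.015,0,0,0,0,0],[0.03,0,0,0,0,0],[0.04,0,0,0,0,0],[0.048,0,0,0,0,0],[0.052,0,0,0,0,0],[0.056,0,0,0,0,0],[0.056,0,0,0,0,0]]]'
```

```text
clock: 4.62
eef_pos: [596.4, -64.4, 17.2]
tcp_rot: [-3.142, 0.001, 0.092]
contact_force: [-3.0, -0.4, 2.1]
opening: -0.003
grasp_force: 1.6
```

```bash
python3 -m inch '[[[0.005,0,0,0,0,0],[0.01,0,0,0,0,0],[0.01,0,0,0,0,0]]]'
```

```text
clock: 4.87
eef_pos: [596.6, -64.3, 17.1]
tcp_rot: [-3.141, 0.004, 0.092]
contact_force: [-9.6, -1.8, 7.6]
opening: 0.0
grasp_force: 4.8
```

```bash
python3 -m inch '[[[-0.06,0,0,0,0,0],[-0.1,0,0,0,0,-0.035],[-0.1,0.05,0,0,0,-0.07],[-0.1,0.1,0,0,0,-0.105],[-0.1,0.15,0,0,0,-0.14],[-0.1,0.2,0,0,0,-0.175],[-0.1,0.225,0,0,0,-0.21],[-0.1,0.225,0,0,0,-0.245]]]'
python3 - <<'E'
from h import *
np.set_printoptions(precision=3,suppress=True)
a=.0876;n=np.array([np.cos(a),np.sin(a)]);m=np.array([-n[1],n[0]])
c=621.1*n+(m@[629.5,-61.9])*m; print(c)
p=c-41*(.5*n+.866*m); s=r.sense(); print(p,delta([*p,17]),(s["tcp_rot"][2]-a-np.pi/3)/np.pi)
E
```

```text
clock: 5.53
eef_pos: [584.1, -112.0, 17.6]
tcp_rot: [3.14, -0.001, 0.866]
contact_force: [-0.4, 0.7, 0.3]
opening: 0.007
grasp_force: 0.0
[628.931 -61.95 ]
[611.616 -99.113] [0.138 0.063 0.003] -0.08548440851804037
```

```bash
python3 -m inch '[[[0.03,0.015,0,0,0,-0.035],[0.07,0.03,0,0,0,-0.07],[0.1,0.045,0,0,0,-0.086],[0.138,0.063,0,0,0,-0.086],[0.138,0.063,0,0,0,-0.086]]]'
python3 - <<'E'
from h import *
np.set_printoptions(precision=3,suppress=True)
s=r.sense(); np.save("s3.npy",s,allow_pickle=True); cv2.imwrite("pics/w3.png",r.grab_frame("wrist")[:,:,::-1]); print(s["eef_pos"])
a=.0876;n=np.array([np.cos(a),np.sin(a)]);m=np.array([-n[1],n[0]])
T=R.from_euler("xyz",s["tcp_rot"]); print("100mm along rail in tool",T.inv().apply([*(m*100),0])/200, "into rail",T.inv().apply([*(n*100),0])/200)
E
```

```text
clock: 5.95
eef_pos: [612.7, -97.7, 17.7]
tcp_rot: [3.139, -0.001, 1.13]
contact_force: [0.2, -0.0, 0.5]
opening: -0.002
grasp_force: 0.0
[612.701 -97.672  17.653]
100mm along rail in tool [ 0.432 -0.252 -0.   ] into rail [0.252 0.432 0.001]
```

View pics/w3.png

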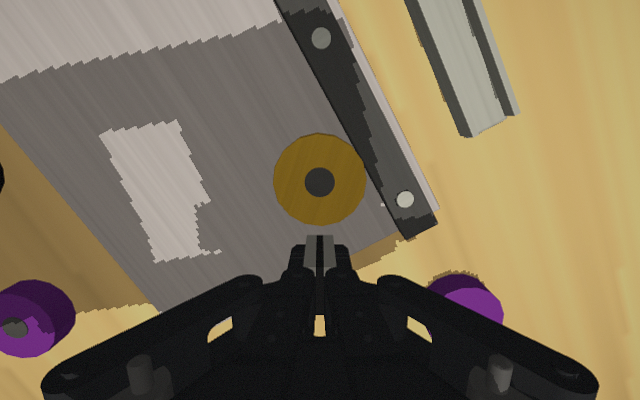

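```bash
python3 -m inch '[[[0.015,-0.009,0,0,0,0],[0.03,-0.018,0,0,0,0],[0.045,-0.026,0,0,0,0],[0.065,-0.038,0,0,0,0],[0.085,-0.05,0,0,0,0],[0.107,-0.062,0,0,0,0],[0.129,-0.075,0,0,0,0],[0.151,-0.088,0,0,0,0]]]'
python3 -m inch '[[[0.0216,-0.0126,0,0,0,0],[0.0432,-0.0252,0,0,0,0],[0.065,-0.038,0,0,0,0],[0.0865,-0.0505,0,0,0,0],[0.108,-0.063,0,0,0,0],[0.13,-0.076,0,0,0,0],[0.151,-0.088,0,0,0,0],[0.173,-0.101,0,0,0,0]]]'
python3 - <<'E'
from h import *
np.set_printoptions(precision=3,suppress=True)
s=r.sense()
a=.0876;n=np.array([np.cos(a),np.sin(a)]);m=np.array([-n[1],n[0]])
T=R.from_euler("xyz",s["tcp_rot"]); print("tcp n,m",s["eef_pos"][:2]@n,s["eef_pos"][:2]@m,"100mm along rail in tool",T.inv().apply([*(m*100),0])/200)
E
```

```text
clock: 6.67
eef_pos: [600.3, -65.2, 16.4]
tcp_rot: [-3.131, 0.008, 1.133]
contact_force: [-24.3, -19.6, 16.1]
opening: -0.002
grasp_force: 14.5
clock: 7.33
eef_pos: [592.4, -23.9, 14.7]
tcp_rot: [-3.122, 0.01, 1.131]
contact_force: [-27.1, -4.2, 6.6]
opening: -0.002
grasp_force: 13.2
tcp n,m 588.0137217870881 -75.63665768490631 100mm along rail in tool [ 0.432 -0.252  0.001]
```

```bash
python3 - <<'E'
from h import *
s=r.sense(); np.save("s4.npy",s,allow_pickle=True); cv2.imwrite("pics/w4.png",r.grab_frame("wrist")[:,:,::-1]); print(s["eef_pos"])
E
```

```text
[592.37632645 -23.90248637  14.65164635]
```

View pics/w4.png

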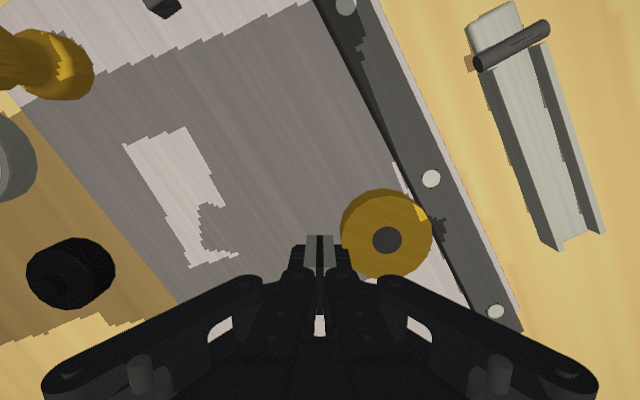

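The spacer is still on the rail at (387,240), but the finger has slipped round to its side. I'll back off and push with two slightly open fingers as a V.

```bash
cat >> h.py <<'E'
a=.0876;n=np.array([np.cos(a),np.sin(a)]);m=np.array([-n[1],n[0]])
def nm(p): return np.array([p[:2]@n,p[:2]@m])
E
python3 - <<'E'
from h import *
np.set_printoptions(precision=3,suppress=True)
s=np.load("s4.npy",allow_pickle=True).item()
c=ray("wrist",(387,239.5),26,s); print("disc nm",nm(c),"tcp nm",nm(s["eef_pos"]))
i=s["tcp_rot"]; T=R.from_euler("xyz",i)
for v in (-n,-m): print(T.inv().apply([*(v*100),0])/200)
E
```

```text
disc nm [621.756 -80.872] tcp nm [588.014 -75.637]
[-0.251 -0.432  0.011]
[-0.432  0.252 -0.001]
```

```bash
python3 -m inch '[[[-0.04,-0.07,0,0,0,0],[-0.085,-0.147,0,0,0,0],[-0.12,-0.13,0,0,0,-0.02],[-0.16,-0.105,0,0,0,-0.04],[-0.2,-0.08,0,0,0,-0.06],[-0.24,-0.055,0,0,0,-0.068],[-0.292,-0.026,0,0,0,-0.068],[-0.292,-0.026,0,0,0,-0.068]]]' -0.53
python3 - <<'E'
from h import *
np.set_printoptions(precision=3,suppress=True)
s=r.sense(); print(nm(s["eef_pos"])); p=608.6*n-119*m
print(delta([*p,17]),(s["tcp_rot"][2]-1.344)/np.pi)
E
```

```text
clock: 8.05
eef_pos: [574.5, -75.5, 17.4]
tcp_rot: [3.141, 0.0, 1.343]
contact_force: [-0.1, 0.7, 0.4]
opening: 0.237
grasp_force: 0.0
[ 565.673 -125.461]
[0.097 0.194 0.002] -0.00020291110589560084
```

```bash
python3 -m inch '[[[0.01,0.03,0,0,0,0],[0.03,0.08,0,0,0,0],[0.06,0.13,0,0,0,0],[0.085,0.175,0,0,0,0],[0.097,0.194,0,0,0,0],[0.097,0.194,0,0,0,0]]]'
python3 - <<'E'
from h import *
np.set_printoptions(precision=3,suppress=True)
s=r.sense(); np.save("s5.npy",s,allow_pickle=True); cv2.imwrite("pics/w5.png",r.grab_frame("wrist")[:,:,::-1]); print(nm(s["eef_pos"]))
T=R.from_euler("xyz",s["tcp_rot"])
for v in (n,m): print(T.inv().apply([*(v*100),0])/200)
E
```

```text
clock: 8.55
eef_pos: [618.2, -62.9, 17.3]
tcp_rot: [3.14, -0.0, 1.346]
contact_force: [-0.8, -0.4, 0.4]
opening: 0.238
grasp_force: 0.0
[ 610.299 -116.745]
[0.153 0.476 0.001]
[ 0.476 -0.153 -0.   ]
```

View pics/w5.png

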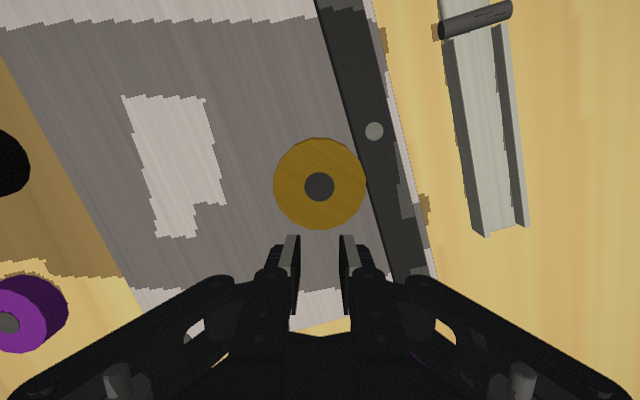

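```bash
python3 -m inch '[[[0.015,0,0,0,0,0],[0.03,0,0,0,0,0],[0.04,0,0,0,0,0],[0.06,-0.006,0,0,0,0],[0.08,-0.013,0,0,0,0],[0.1,-0.019,0,0,0,0],[0.12,-0.026,0,0,0,0],[0.14,-0.032,0,0,0,0]]]'
python3 - <<'E'
from h import *
s=r.sense();print(nm(s["eef_pos"]))
E
```

```text
clock: 9.27
eef_pos: [616.3, -34.5, 17.3]
tcp_rot: [-3.142, 0.0, 1.346]
contact_force: [-0.4, -1.3, -0.9]
opening: 0.237
grasp_force: 0.5
[610.9613928  -88.30706201]
```

```bash
python3 -m inch '[[[0.005,0.014,0,0,0,0],[0.027,0.006,0,0,0,0],[0.052,-0.002,0,0,0,0],[0.08,-0.01,0,0,0,0],[0.108,-0.019,0,0,0,0],[0.136,-0.028,0,0,0,0],[0.164,-0.037,0,0,0,0],[0.195,-0.047,0,0,0,0]]]'
python3 - <<'E'
from h import *
s=r.sense();print(nm(s["eef_pos"]))
E
```

```text
clock: 9.93
eef_pos: [614.5, 4.0, 17.1]
tcp_rot: [-3.139, 0.002, 1.346]
contact_force: [-5.3, -9.2, 3.5]
opening: 0.236
grasp_force: 5.3
[612.50538362 -49.730492  ]
```

```bash
python3 -m inch '[[[0.022,-0.007,0,0,0,0],[0.046,-0.015,0,0,0,0],[0.07,-0.023,0,0,0,0],[0.095,-0.031,0,0,0,0],[0.12,-0.039,0,0,0,0],[0.145,-0.047,0,0,0,0],[0.168,-0.054,0,0,0,0],[0.19,-0.061,0,0,0,0]]]'
python3 - <<'E'
from h import *
s=r.sense();print(nm(s["eef_pos"]))
cv2.imwrite("pics/w6.png",r.grab_frame("wrist")[:,:,::-1]); np.save("s6.npy",s,allow_pickle=True)
E
```

```text
clock: 10.6
eef_pos: [611.1, 43.9, 17.1]
tcp_rot: [-3.139, 0.002, 1.346]
contact_force: [-5.2, -8.9, 3.6]
opening: 0.235
grasp_force: 5.3
[612.60705724  -9.7533852 ]
```

View pics/w6.png

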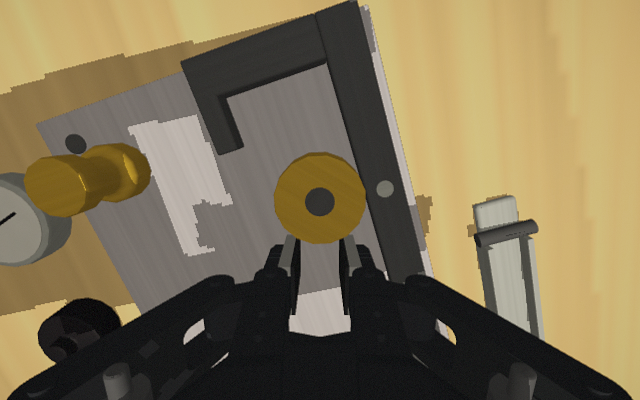

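The spacer at (320,201) is nestled in the V and against the rail. The stop's inner top edge runs from (228,97) to (327,63).

```bash
python3 - <<'E'
from h import *
s=np.load("s6.npy",allow_pickle=True).item()
print([nm(ray("wrist",p,z,s)) for p,z in (((320,201),26),((327,63),24),((228,97),24))])
E
```

```text
[array([621.9345164,  19.3129107]), array([643.01699326,  75.19087057]), array([598.21804232,  75.460353  ])]
```

```bash
python3 -m inch '[[[0.022,-0.007,0,0,0,0],[0.045,-0.0145,0,0,0,0],[0.068,-0.022,0,0,0,0],[0.09,-0.029,0,0,0,0],[0.11,-0.035,0,0,0,0],[0.126,-0.04,0,0,0,0],[0.138,-0.044,0,0,0,0],[0.145,-0.047,0,0,0,0]]]'
python3 -m inch '[[[0.005,-0.001,0,0,0,0],[0.01,-0.003,0,0,0,0],[0.015,-0.004,0,0,0,0],[0.02,-0.006,0,0,0,0],[0.025,-0.007,0,0,0,0],[0.025,-0.007,0,0,0,0]]]'
python3 - <<'E'
from h import *
s=r.sense();print(nm(s["eef_pos"]))
E
```

```text
clock: 11.32
eef_pos: [608.5, 74.3, 17.1]
tcp_rot: [-3.139, 0.002, 1.346]
contact_force: [-4.8, -7.5, 3.8]
opening: 0.239
grasp_force: 4.9
clock: 11.82
eef_pos: [608.1, 79.2, 17.1]
tcp_rot: [-3.139, 0.003, 1.346]
contact_force: [-5.6, -7.7, 4.8]
opening: 0.234
grasp_force: 5.0
[612.66897166  25.74624746]
```

```bash
python3 -m inch '[[[0.005,-0.001,0,0,0,0],[0.01,-0.003,0,0,0,0],[0.015,-0.004,0,0,0,0],[0.02,-0.006,0,0,0,0],[0.02,-0.006,0,0,0,0]]]'
python3 - <<'E'
from h import *
s=r.sense();print(nm(s["eef_pos"]))
cv2.imwrite("pics/w7.png",r.grab_frame("wrist")[:,:,::-1]); np.save("s7.npy",s,allow_pickle=True)
E
```

```text
clock: 12.23
eef_pos: [607.8, 80.9, 17.1]
tcp_rot: [-3.139, 0.006, 1.347]
contact_force: [-4.5, -22.0, 5.7]
opening: 0.235
grasp_force: 11.6
[612.58142685  27.37703916]
```

```bash
python3 -m inch '[[[-0.01,0,0,0,0,0],[-0.03,0,0,0,0,0],[-0.07,0,0,0,0,0],[-0.12,0,0,0,0,0],[-0.17,0,-0.05,0,0,0],[-0.19,0,-0.12,0,0,0],[-0.19,0,-0.12,0,0,0]]]'
python3 - <<'E'
from h import *
s=r.sense(); im=r.grab_frame("wrist")[:,:,::-1]; cv2.imwrite("pics/w8.png",cv2.resize(im[20:220,170:450],None,fx=2.8,fy=2.8,interpolation=cv2.INTER_CUBIC)); np.save("s8.npy",s,allow_pickle=True)
E
```

```text
clock: 12.87
eef_pos: [602.5, 46.5, 44.4]
tcp_rot: [3.138, -0.001, 1.344]
contact_force: [0.1, 1.4, 0.1]
opening: 0.235
grasp_force: 0.0
```

View pics/w8.png

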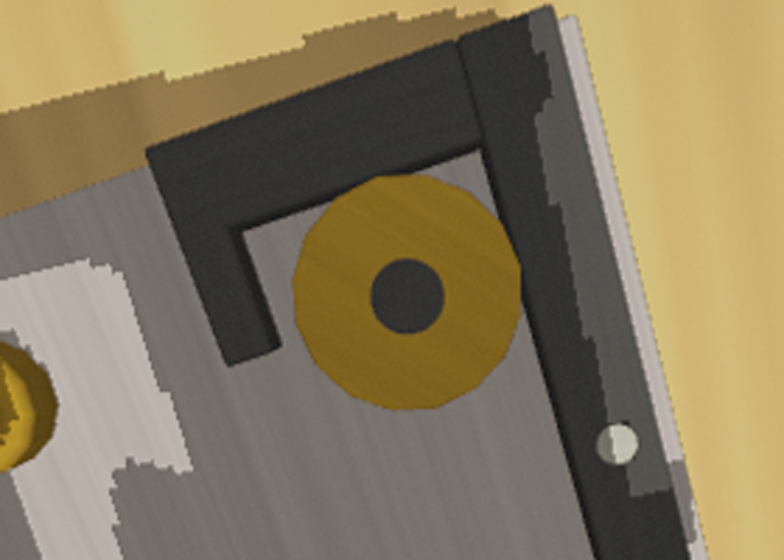

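The spacer touches both the rail and the stop. Next is the button.

```bash
python3 -m inch '[[[0,0,-0.12,0,0,0],[0,0,-0.28,0,0,0],[0.08,-0.04,-0.42,0,0,0],[0.22,-0.11,-0.5,0,0,0],[0.38,-0.19,-0.5,0,0,0],[0.54,-0.27,-0.5,0,0,0],[0.7,-0.35,-0.5,0,0,0],[0.86,-0.43,-0.5,0,0,0]]]' -1
python3 -m inch '[[[0.14,-0.07,0,0,0,0],[0.27,-0.13,0,0,0,0],[0.38,-0.19,0,0,0,0],[0.42,-0.21,0,0,0,0],[0.42,-0.21,0,0,0,0]]]'
python3 - <<'E'
from h import *
s=r.sense(); im=r.grab_frame("wrist"); cv2.imwrite("pics/w9.png",im[:,:,::-1])
k=(im[...,0]>110)&(im[...,1]<60)&(im[...,2]<60)
l,_,st,ce=cv2.connectedComponentsWithStats(k.astype("uint8"))[0:4]; i=1+st[1:,4].argmax(); print(st[i],ce[i])
x,y,w,h,_=st[i]; print(ray("wrist",(x+w/2,y+h/2),91,s),s["eef_pos"],delta([528.3,348.6,150]))
E
```

```text
clock: 13.58
eef_pos: [555.1, 236.4, 141.9]
tcp_rot: [3.141, -0.001, 1.345]
contact_force: [1.1, -0.4, -0.4]
opening: 0.001
grasp_force: 0.0
clock: 14.0
eef_pos: [532.7, 327.9, 141.5]
tcp_rot: [3.141, -0.001, 1.348]
contact_force: [0.6, -0.6, -0.1]
opening: -0.002
grasp_force: 0.0
[293 163  31  16 245] [307.83673469 170.02040816]
[532.98284744 363.07408498  91.        ] [532.72032212 327.92858413 141.48293841] [ 0.10333486 -0.04786264 -0.04332876]
```

View pics/w9.png

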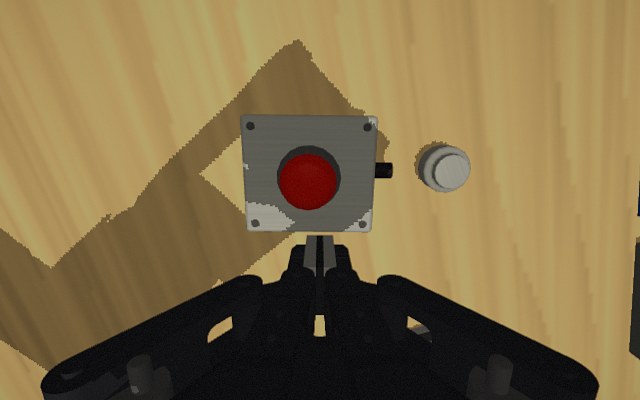

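The red head's centre is at (307,181).

```bash
python3 - <<'E'
from h import *
s=r.sense(); p=ray("wrist",(307,181),92,s); print(p,delta([*p[:2],100]))
E
```

```text
[530.92129061 355.34947695  92.        ] [ 0.13915034 -0.04261715  0.20667205]
```

```bash
python3 -m inch '[[[0.04,-0.015,0,0,0,0],[0.085,-0.03,0.03,0,0,0],[0.12,-0.042,0.09,0,0,0],[0.128,-0.045,0.15,0,0,0],[0.128,-0.045,0.19,0,0,0],[0.128,-0.045,0.2,0,0,0],[0.128,-0.045,0.2,0,0,0]]]'
python3 -m inch '[[[0,0,0.015,0,0,0],[0,0,0.03,0,0,0],[0,0,0.045,0,0,0],[0,0,0.06,0,0,0],[0,0,0.07,0,0,0],[0,0,0.075,0,0,0],[0,0,0.075,0,0,0]]]'
```

```text
clock: 14.63
eef_pos: [529.6, 351.8, 99.6]
tcp_rot: [-3.14, 0.002, 1.345]
contact_force: [-1.3, -0.2, 0.2]
opening: 0.003
grasp_force: 0.0
clock: 15.22
eef_pos: [530.7, 352.7, 86.8]
tcp_rot: [3.141, -0.0, 1.346]
contact_force: [-0.4, -1.3, 5.9]
opening: -0.001
grasp_force: 2.6
```

```bash
python3 -m inch '[[[0,0,0.007,0,0,0],[0,0,0.015,0,0,0],[0,0,0.02,0,0,0],[0,0,0.02,0,0,0],[0,0,0.02,0,0,0]]]'
python3 -m inch '[[[0,0,-0.03,0,0,0],[0,0,-0.08,0,0,0],[0,0,-0.15,0,0,0],[0,0,-0.25,0,0,0],[0,0,-0.35,0,0,0],[0,0,-0.4,0,0,0],[0,0,-0.4,0,0,0]]]'
python3 - <<'E'
from h import *
im=r.grab_frame("top"); cv2.imwrite("pics/top9.png",cv2.resize(im[170:270,180:380,::-1],None,fx=4,fy=4,interpolation=cv2.INTER_CUBIC))
E
```

```text
clock: 15.63
eef_pos: [530.9, 352.8, 86.0]
tcp_rot: [3.14, -0.001, 1.346]
contact_force: [-8.6, -8.1, 34.0]
opening: 0.003
grasp_force: 16.8
clock: 16.22
eef_pos: [531.5, 353.5, 164.8]
tcp_rot: [3.139, -0.003, 1.346]
contact_force: [0.0, -0.2, 0.6]
opening: -0.003
grasp_force: 0.0
```

View pics/top9.png

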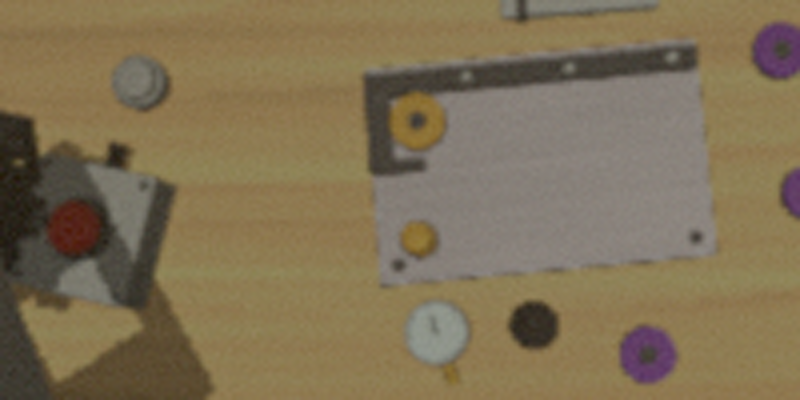

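The spacer is home in the pocket at (417,120), and all the other parts are where they started. The button bottomed out (34 N on the tool) and has been let go.

```bash
python3 -c "
from rig import r
print(r.sign_off())"
```

```text
the job is handed in; nothing more can be done
None
```

The spacer was pushed to the rail, slid along it (the first push slipped off partway, so I finished with two fingers) and sits snug against rail and stop; the button was then pressed fully down and released, nothing else moved, and the job was handed in at about 16 s.

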